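# Push the trivet out over the tray's open edge

### The arm

A 6-joint arm with a two-finger parallel gripper is mounted at the origin on the work surface. World frame = base frame: x ahead of the robot, y to its left, z up, the work surface at z = 0. Lengths are in m, angles in rad, forces in N, time in s.
With the tool pointing down it reaches from about 0.35 to 0.85 m from the base axis. Payload 8.1 kg.
Tool frame: the origin (TCP) lies at the very end of the fingers, on their centre line; the grasp point (between the pads) lies 19 mm behind it; z points along the fingers, y is the line along which they close (so a half turn about z gives the same grasp; the last joint's range is limited). The gripper opens to 93 mm and grips with 3 to 60 N. Pads are 15 mm wide; open, the fingers measure 128 mm over their backs; the gripper's body (75 mm by 188 mm) begins 65 mm behind the grasp point.
Start: joints at [1.067, 0.13, 1.488, -0, 1.523, -0.085], TCP at [0.244, 0.548, 0.219] pointing down, gripper open.
Joint ranges: [-2.96, 2.96], [-0.89, 2.26], [0.02, 2.5], [-1.34, 4.48], [0, 2.73], [-2.66, 2.66]. Speed limits (rad/s): [2.39, 2.39, 2.79, 3.14, 3.14, 3.14].

### API

Orientations are given as a rotation vector (axis times angle).
In Python, from plant import robot gives the robot as it stands. The module is installed in compiled form; this text tells all that it offers.
- The arm moves only by the tool play_rows, never from a script. Its argument "increments" is text: rows parted by semicolons, each of 5 numbers parted by spaces: the shift along the tool's x, y, z in mm, then the turn about the tool's z in degrees, then the closure, from -1 (fully open) to 1 (shut). In form: dx dy dz yaw claw; .... A call has 1 to 20 rows; each row is the pose to reach, as a shift and turn from the pose commanded when the call began, along the tool's axes at that moment; what a row does not reach only later rows make up. A row lasts 1/10 s, in which the tool goes at most 50 mm and 8.59 degrees, less where a joint would pass 70% of its speed; a pose out of reach is approached as far as the arm can. A call with a gripper value outside its range is refused whole. The fingers move at their own pace and stop on an object; "force" is the grip in N (left out, the last holds). Time passes only in rows, so rows that repeat a pose let the fingers close. It gives the time, the measured TCP pose, the force, the opening and the grip force at its end, in the units of the state.
- robot.read_state(): the state, without advancing time (a new reading comes with each control period).
- robot.read_camera(name): name is "side" or "top" or "wrist"; returns the picture (384x512x3 uint8, blue, green, red); there is no depth.
- robot.calibration(name): a dict with "vertical_fov" (degrees; the focal length in pixels is half the picture's height over the tangent of half this angle, whatever the lens; pixels are square), "cx", "cy" (the principal point, pixels), "rvec" (rotation vector, rad) and "tvec" (3), from world to camera coordinates, as OpenCV has them. Camera axes: x right, y down, z forward; pixel columns grow to the right and rows downward; lengths in m; the calibration is good to about 2 mm. A picture is of the moment at which its call begins: read the wrist's pose just before it. calibration takes no time and is no camera call; for the wrist camera it gives the pose at the moment of the call.
- robot.close_job(): hands the job in; it is judged then, once.
Trained networks look in the newest picture that a camera, given by its name, has taken for a name from the list of things; names that differ only in an ending like _2 or _b are one class to them, and where a whole thing is asked for, a point or a joint stands for the part that bears it (a point fixed in the world has none). Each returns a list of dicts, best first, with "conf" (0 to 1); they miss things now and then, are a little off and sometimes report something else, mostly with a low value. They report only what shows in the picture. A call takes as long as a camera call. They do not tell look-alikes from the thing itself.
- robot.recognise(camera, query): "centre" ([x, y, z] in m, in world coordinates, good to about 4 mm: the middle of the surface that is visible of it).
- robot.regions_of(camera, query): "pixels" (384x512 bool, what is visible of it).
- robot.landmark_of(camera, query): "centre" ([x, y, z] in m, in world coordinates, good to about 4 mm: a listed point, or the origin of a listed thing).
The state is a dict: "t": time; "q": joint angles; "dq": joint speeds; "joint_torque": joint torques, N m; "tool_pos": TCP position; "orientation": TCP orientation; "force": force on the tool from outside, world axes, zero at the start; "wrist_torque": the same for the moment, N m; "opening": finger opening in m; "gripper_force": force on a finger pad.
Only numpy, scipy, OpenCV 4.12 (cv2) and the standard library are available. Lean on these libraries where they do the work, as an engineer would, in place of code of your own. Each camera call takes 0.05 s, during which the arm holds its last target. There are 200 camera calls.

### The job

The flat slate trivet on the bamboo tray is to be picked up from the tray's open (rimless) side, but the glass salt cellar stands in its way: push the cellar sideways along the tray until it rests against the rim on its left or right side. Then slide the trivet toward the open edge until its leading side sticks out 30 mm past the edge, parallel to it. Keep both sliding on the board by pushing them with the fingertips: do not lift, tip or drop either one, and leave all the other things where they are.

Things in the scene. Friction and masses are not known exactly. Their poses are not given: they have to be found in the camera images.
- tray: footed bamboo tray, 300 (x) by 360 (y) mm, fixed to the surface. Origin: centre of its underside. Its flat board's top is 30 mm above the origin. Rims 10 mm thick rise 18 mm above the board along its -x, +y and -y sides (inner faces at x = -140 and y = +-170 mm). The +x side, x = +150 mm, has no rim: the open edge. It faces away from the robot, turned up to 0.25 rad either way.
- tray_edge (a point): middle of the tray's open edge, on the board's top; same axes as the tray, x points outward over the edge.
- trivet: thin dark grey slate slab, 90 (x) by 130 (y) by 8 mm, about 250 g, lying loose on the board; origin: centre of its underside. Its +x side (one of the two 130 mm sides) is the leading side, toward the open edge; at the start it lies turned up to 0.25 rad from square with the tray. At least 40 mm of free board lie between its rear (-x) side and the tray's -x rim, room for fingertips behind it.
- trivet_lead (a point): middle of the trivet's leading side (+x side), at half thickness.
- cellar: low round glass salt cellar with a steel lid, 54 mm diameter, 38 mm high plus a small 9 mm knob, about 220 g, standing loose on the board between the trivet and the open edge; origin: centre of its underside. Against a side rim its centre is 143 mm from the tray's middle line.
- grinder: bystander: green push-button pepper grinder, 48 mm diameter, 124 mm high, loose on the tray in one of the two corners nearest the robot; origin: centre of its underside.
- spoons: bystander: three steel measuring spoons fanned out on a ring, about 90 by 80 mm, 8 mm high, loose on the tray in the other corner nearest the robot; origin: middle of the set, on the board.
- crock: bystander: earthenware crock with white ceramic lid, 160 mm diameter, 184 mm high, left (+y) of the tray; origin: centre of its underside.
- mug: bystander: white mug, 76 mm diameter, 90 mm high, left of the tray; origin: centre of its underside.
- oil: bystander: amber glass oil bottle, 56 mm diameter, 190 mm high, right of the tray; origin: centre of its underside.
- bowl: bystander: steel bowl, 110 mm diameter, 50 mm high, right of the tray; origin: centre of its underside.
- jar: bystander: glass jar with steel cap, 56 mm diameter, 80 mm high, right of the tray; origin: centre of its underside.
Things that resemble listed ones, but are neither listed nor needed, are in the scene too. What is shaped like the trivet but yellow is not meant. What is shaped like the cellar but blue or pink is not meant.

How it is judged:
By the outcome, as a careful person would: the job done as asked, in the order asked, and still so for the second after the job is handed in, with the robot touching nothing.
It also fails if it takes over 72 s, if anything falls off the work surface, if the arm or the gripper's body presses on something with over 40 N, if the wrist force passes 120 N, or if a joint passes its speed limit or range.

## Working session

There is one attempt and no reset: what is moved stays moved. The work goes in short steps, Python scripts to look and compute and a tool call to move; the robot and the scene stay as the last step left them, time stands still between calls to the robot, and variables do not carry over. Pictures are saved under pics/ and viewed, at most 10 in all, crops included, and the job is handed in when it is done.

Besides the shell and the picture viewer there is one more tool, called after "Emit:" as name(argument=value, ...) on one line, values as JSON. play_rows: Moves the arm, as the interface text tells. Its arguments: {"type":"object","properties":{"increments":{"type":"string"},"force":{"type":"number"}},"required":["increments"]}

```bash
mkdir -p pics; cat > h.py <<'E'
import numpy as np,cv2
from plant import robot
def cal(n):
    c=robot.calibration(n);f=192/np.tan(np.radians(c["vertical_fov"])/2)
    K=np.array([[f,0,c["cx"]],[0,f,c["cy"]],[0,0,1]]);return K,np.array(c["rvec"],float),np.array(c["tvec"],float)
def proj(n,P):
    K,r,t=cal(n);return cv2.projectPoints(np.atleast_2d(np.array(P,float)),r,t,K,None)[0][:,0]
def toz(n,uv,z):
    K,r,t=cal(n);R=cv2.Rodrigues(r)[0];uv=np.atleast_2d(uv)
    d=(R.T@np.linalg.inv(K)@np.c_[uv,np.ones(len(uv))].T).T;C=-R.T@t
    return C+d*((z-C[2])/d[:,2])[:,None]
E
python3 - <<'E'
from h import *
np.set_printoptions(precision=3,suppress=True)
ims={}
for n in("top","side"):
    im=robot.read_camera(n);cv2.imwrite(f"pics/{n}0.png",cv2.resize(im,(800,600)))
    for q in("tray","tray_edge","trivet","trivet_lead","cellar","grinder","spoons"):
        for d in robot.landmark_of(n,q)[:4]: print(n,q,round(d["conf"],2),np.array(d["centre"]),proj(n,d["centre"])[0])
    if n=="top":
        for i,d in enumerate(robot.regions_of(n,"trivet")[:3]):
            m=d["pixels"].astype(np.uint8);c=max(cv2.findContours(m,0,2)[0],key=cv2.contourArea)
            b=cv2.boxPoints(cv2.minAreaRect(c));print(d["conf"],m.sum(),im[d["pixels"]].mean(0));print(toz(n,b,.038))
print(robot.read_state())
E
```

```text
top tray 0.76 [ 0.552 -0.055 -0.002] [269.77  187.903]
top tray_edge 0.65 [ 0.698 -0.069  0.032] [274.339 141.357]
top trivet 0.87 [ 0.539 -0.052  0.024] [269.253 191.077]
top trivet 0.65 [ 0.277 -0.323  0.002] [354.934 272.981]
top trivet 0.63 [0.454 0.269 0.004] [169.032 218.817]
top trivet_lead 0.97 [0.419 0.299 0.006] [159.292 229.779]
top trivet_lead 0.82 [ 0.585 -0.046  0.033] [267.436 176.324]
top trivet_lead 0.64 [ 0.312 -0.339  0.007] [360.09  261.813]
top cellar 0.76 [0.794 0.003 0.   ] [251.46  114.707]
top cellar 0.72 [ 0.655 -0.048  0.032] [267.775 154.491]
top cellar 0.54 [ 0.551 -0.057 -0.   ] [270.394 188.193]
top cellar 0.53 [ 0.815 -0.112  0.004] [286.445 108.136]
top grinder 0.7 [0.48  0.082 0.028] [227.416 209.674]
top spoons 0.85 [ 0.449 -0.169  0.03 ] [306.751 218.894]
top spoons 0.74 [ 0.695 -0.068  0.031] [273.821 142.259]
0.82 1112 [ 38.538  98.19  116.729]
[[0.454 0.34  0.038]
 [0.523 0.288 0.038]
 [0.444 0.187 0.038]
 [0.376 0.24  0.038]]
0.72 1181 [29.367 29.164 29.854]
[[ 0.586  0.016  0.038]
 [ 0.585 -0.117  0.038]
 [ 0.493 -0.116  0.038]
 [ 0.494  0.016
[... 712 characters left out ...]
031] [297.878 205.62 ]
side cellar 0.59 [ 0.813 -0.104  0.   ] [352.758 215.615]
side cellar 0.55 [0.791 0.006 0.003] [329.627 198.822]
side grinder 0.68 [0.476 0.08  0.03 ] [229.419 196.053]
side spoons 0.74 [ 0.451 -0.158  0.031] [246.147 239.031]
{'t': 0.85, 'q': array([ 1.067,  0.13 ,  1.488,  0.   ,  1.523, -0.085]), 'dq': array([-0.001, -0.001,  0.001,  0.   , -0.001,  0.001]), 'joint_torque': array([ -0.002, -55.972, -49.206,   0.077,   0.022,  -0.   ]), 'tool_pos': array([0.244, 0.548, 0.219]), 'orientation': array([-0.653, -3.073, -0.   ]), 'force': array([ 0.222, -0.237,  0.221]), 'wrist_torque': array([ 0.036, -0.006,  0.065]), 'gripper_force': 0.0, 'opening': 0.09321217203487518}
```

View pics/top0.png

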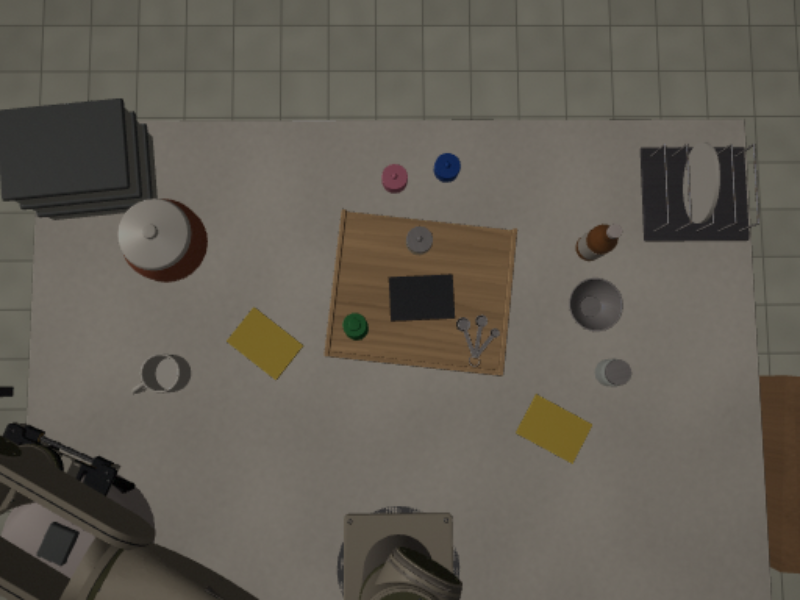

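View pics/side0.png

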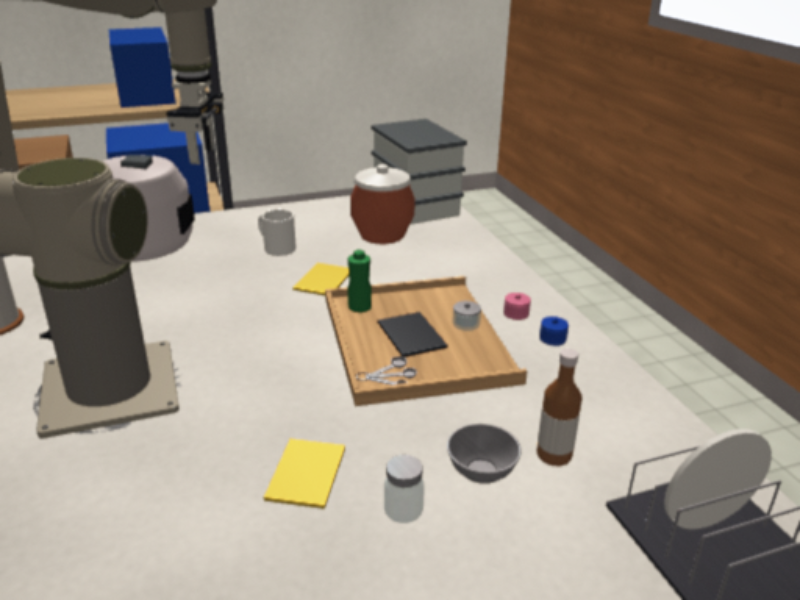

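In the 800x600 top view, the tray spans (328..517, 210..375). Cellar candidates are grey (419,240), pink (395,178) and blue (447,167). The grey one is meant: it stands on the tray and isn't coloured. Trivet candidates are dark slate (421,298) and two yellow ones at (265,343) and (554,428). The slate one is meant. The grinder is at (355,326) and the spoons at (478,340). The side view agrees.

```bash
cat >> h.py <<'E'
np.set_printoptions(precision=4,suppress=True)
TC=np.array([.5515,-.052]);TH=-.117   # tray centre, yaw
def w(xt,yt):
    c,s=np.cos(TH),np.sin(TH);return TC+np.array([[c,-s],[s,c]])@[xt,yt]
def tr(p):
    c,s=np.cos(TH),np.sin(TH);return np.array([[c,s],[-s,c]])@(np.array(p)[:2]-TC)
def go(xt,yt,z,ydeg):  # ydeg: direction of tool y in the tray frame, deg
    s=robot.read_state();R=cv2.Rodrigues(s["orientation"])[0]
    d=R.T@(np.r_[w(xt,yt),z]-s["tool_pos"])*1000
    a=np.degrees(np.arctan2(R[1,1],R[0,1]));b=ydeg+np.degrees(TH);dy=-((b-a+180)%360-180)
    print("go",d,dy,"tcp tray",tr(s["tool_pos"]),s["tool_pos"][2],"yawT",a-np.degrees(TH),"t",s["t"],"F",s["force"])
E
python3 -c "
from h import *
print(w(.102,-.03));go(.102,-.03,.2,0)
im=cv2.imread('pics/top0.png')[150:400,310:530];cv2.imwrite('pics/crop.png',cv2.resize(im,None,fx=2.3,fy=2.3,interpolation=2))"
```

```text
[ 0.6493 -0.0937]
go [-631.3322 -421.5583   18.6208] 72.70733900969039 tcp tray [-0.3755  0.5602] 0.21865466974744194 yawT 72.70733900969039 t 0.85 F [ 0.2222 -0.2366  0.2211]
```

View pics/crop.png

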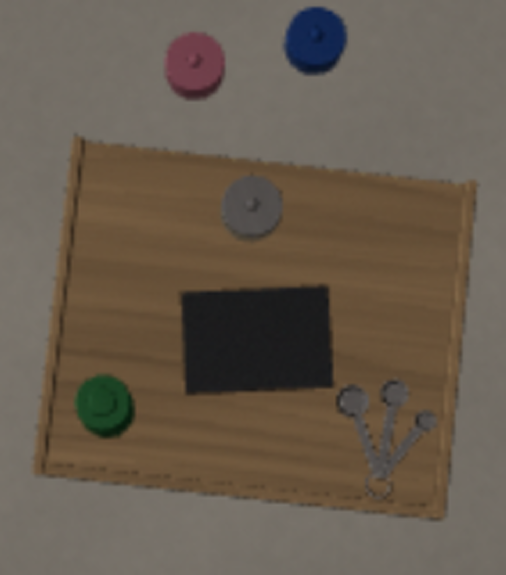

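The crop confirms it: the grey steel-lidded cellar is at (251,206) and the dark slate at (257,340). A spoon head at (352,401) sits close to the trivet's rear right corner. Next I go above the cellar's right side.

Emit:
play_rows(increments="-631 -422 19 73 0.25;-631 -422 19 73 0.25;-631 -422 19 73 0.25;-631 -422 19 73 0.25;-631 -422 19 73 0.25;-631 -422 19 73 0.25;-631 -422 19 73 0.25;-631 -422 19 73 0.25;-631 -422 19 73 0.25;-631 -422 19 73 0.25;-631 -422 19 73 0.25;-631 -422 19 73 0.25;-631 -422 19 73 0.25;-631 -422 19 73 0.25;-631 -422 19 73 0.25;-631 -422 19 73 0.25;-631 -422 19 73 0.25;-631 -422 19 73 0.25;-631 -422 19 73 0.25;-631 -422 19 73 0.25")

```text
t: 2.85
tool_pos: [0.6486, -0.0924, 0.2002]
orientation: [2.351, 2.084, 0.001]
force: [-0.3, -0.9, -0.1]
opening: 0.0351
gripper_force: 0.0
```

```bash
python3 - <<'E'
from h import *
s=robot.read_state();print(s["opening"])
im=robot.read_camera("wrist");cv2.imwrite("pics/w1.png",cv2.resize(im,(800,600)))
for q in("tray_edge","trivet","trivet_lead","cellar","spoons","grinder"):
    for d in robot.landmark_of("wrist",q)[:2]: print(q,round(d["conf"],2),np.array(d["centre"]),tr(d["centre"]),proj("wrist",d["centre"])[0]*1.5625)
go(.102,-.03,.04,0)
E
```

```text
0.0350889618184669
tray_edge 0.65 [ 0.6442 -0.3998 -0.0028] [ 0.1327 -0.3346] [428.2225 573.8391]
tray_edge 0.63 [ 0.7048 -0.0689  0.0248] [0.1542 0.0011] [468.7167 237.2444]
trivet 0.78 [ 0.2726 -0.3188  0.0016] [-0.2458 -0.2975] [ 32.457  548.5189]
trivet 0.76 [ 0.539  -0.0504  0.0297] [-0.0126  0.0001] [235.4531 240.322 ]
trivet_lead 0.92 [ 0.5896 -0.049   0.0341] [0.0375 0.0074] [303.9384 230.2912]
trivet_lead 0.72 [ 0.3116 -0.3399  0.0024] [-0.2047 -0.3139] [ 78.5442 562.6725]
cellar 0.78 [ 0.7939  0.0014 -0.0032] [0.2345 0.0813] [577.7177 119.8543]
cellar 0.65 [ 0.6569 -0.0433  0.0328] [0.1037 0.0209] [398.559  209.7329]
spoons 0.86 [ 0.4454 -0.1645  0.0347] [-0.0922 -0.1241] [147.4009 400.6273]
spoons 0.49 [0.4795 0.084  0.0253] [-0.0874  0.1267] [100.3978  42.2468]
grinder 0.67 [0.4807 0.0866 0.0265] [-0.0865  0.1294] [99.7412 36.7972]
go [  0.1013   0.4615 159.7756] -0.2746702855968124 tcp tray [ 0.1015 -0.0301] 0.19977557764700182 yawT -0.27467028559680884 t 3.2 F [-0.0804 -0.782   0.1563]
```

View pics/w1.png

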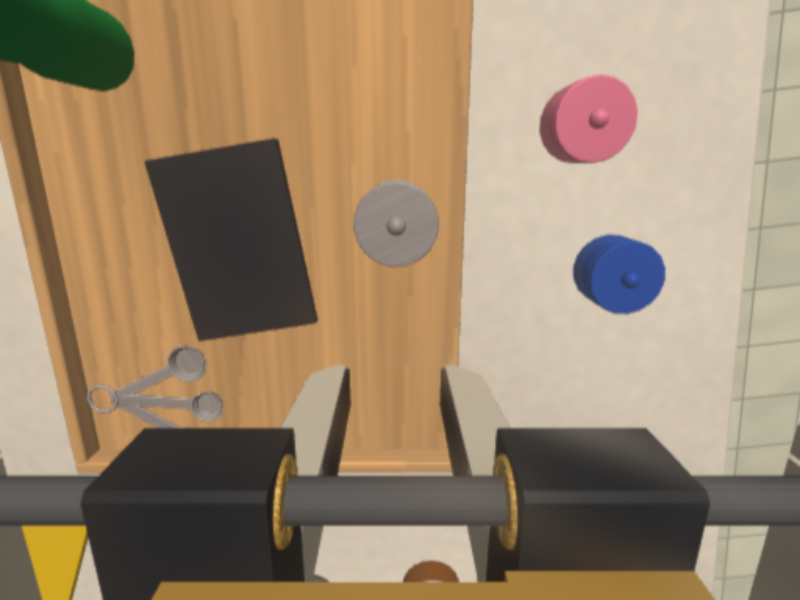

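The wrist view shows the cellar at (396,224), centred between the fingertips (345..445), and the slate's corners at (147,160), (277,139), (316,322) and (199,340). The board's open edge runs along x≈465. I check the tray edge and trivet from these pixels, then descend.

```bash
python3 - <<'E'
from h import *
k=1/1.5625
for p in toz("wrist",np.array([[472,20],[466,180],[461,340]])*k,.03): print("edge",tr(p))
for p in toz("wrist",np.array([[147,160],[277,139],[316,322],[199,340]])*k,.038): print("triv",tr(p))
print("cellar",tr(toz("wrist",np.array([[396,224]])*k,.068)[0]))
print("rear rim",[tr(p) for p in toz("wrist",np.array([[35,150],[98,455]])*k,.03)], "right rim top",tr(toz("wrist",np.array([[400,465]])*k,.048)[0]))
E
```

```text
edge [0.15   0.1368]
edge [0.15   0.0402]
edge [ 0.1508 -0.0769]
triv [-0.0625  0.0543]
triv [0.0244 0.0669]
triv [ 0.0431 -0.0592]
triv [-0.0442 -0.0728]
cellar [0.1018 0.0151]
rear rim [array([-0.1408,  0.0611]), array([-0.1433, -0.176 ])] right rim top [ 0.1042 -0.1742]
```

Emit:
play_rows(increments="0 0 50 0 0.25;0 0 100 0 0.25;0 0 135 0 0.25;0 0 150 0 0.25;0 0 160 0 0.25;0 0 160 0 0.25")

```text
t: 3.8
tool_pos: [0.6489, -0.094, 0.0396]
orientation: [-2.353, -2.082, 0.0]
force: [0.0, -0.1, 1.1]
opening: 0.0349
gripper_force: 0.0
```

The tray frame holds: the edge is at x=150 and the rear rim at about −141. Next I push the cellar to the left, in the tool's +x.

Emit:
play_rows(increments="6 0 0 0 0.25;12 0 0 0 0.25;16 0 0 0 0.25;20 0 0 0 0.25;25 0 0 0 0.25;30 0 0 0 0.25;36 0 0 0 0.25;42 0 0 0 0.25;48 0 0 0 0.25;54 0 0 0 0.25;60 0 0 0 0.25;66 0 0 0 0.25;72 0 0 0 0.25;78 0 0 0 0.25;84 0 0 0 0.25;90 0 0 0 0.25;96 0 0 0 0.25;102 0 0 0 0.25;107 0 0 0 0.25;110 0 0 0 0.25")

```text
t: 5.8
tool_pos: [0.6629, 0.015, 0.0405]
orientation: [2.352, 2.081, 0.001]
force: [-0.3, -6.4, 6.2]
opening: 0.0351
gripper_force: 3.2
```

```bash
python3 - <<'E'
from h import *
go(.102,.115,.04,0)
im=robot.read_camera("wrist");cv2.imwrite("pics/w2.png",cv2.resize(im,(640,480)))
E
```

```text
go [35.4083 -0.9853  0.4754] -0.2970842982228703 tcp tray [0.1028 0.0796] 0.04050339239245171 yawT -0.29708429822288007 t 5.8 F [-0.2615 -6.3601  6.1733]
```

View pics/w2.png

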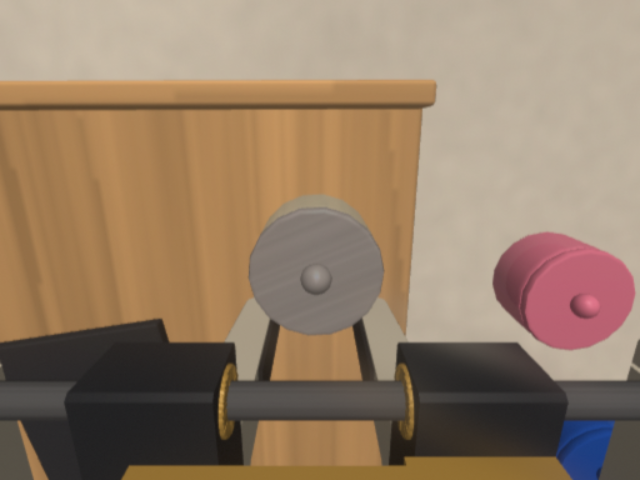

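The cellar at (316,270) is nested between the fingertips and upright, with the left rim ahead at row 95. I continue, slowing near the rim.

Emit:
play_rows(increments="4 0 0 0 0.25;9 0 0 0 0.25;14 0 0 0 0.25;19 0 0 0 0.25;23 0 0 0 0.25;26 0 0 0 0.25;28 0 0 0 0.25;30 0 0 0 0.25;31 0 0 0 0.25;32 0 0 0 0.25;32 0 0 0 0.25")

```text
t: 6.95
tool_pos: [0.6667, 0.0466, 0.0404]
orientation: [2.352, 2.081, 0.001]
force: [-1.5, -4.7, 5.1]
opening: 0.0348
gripper_force: 3.0
```

Emit:
play_rows(increments="1 0 0 0 0.25;2 0 0 0 0.25;3 0 0 0 0.25;3 0 0 0 0.25")

```text
t: 7.35
tool_pos: [0.6671, 0.0495, 0.0405]
orientation: [2.352, 2.081, 0.001]
force: [-1.3, -6.3, 5.3]
opening: 0.0351
gripper_force: 3.1
```

```bash
python3 - <<'E'
from h import *
go(.102,.115,.04,0)
im=robot.read_camera("wrist");cv2.imwrite("pics/w3.png",cv2.resize(im,(640,480)))
for d in robot.landmark_of("wrist","cellar")[:3]: print(d["conf"],tr(d["centre"]),d["centre"])
E
```

```text
go [ 0.6595 -0.9317  0.4561] -0.3091247079999846 tcp tray [0.1029 0.1143] 0.04045766231002877 yawT -0.3091247079999775 t 7.35 F [-1.3311 -6.3201  5.2704]
0.89 [0.1018 0.1418] [0.6692, 0.0769, 0.0302]
0.82 [ 0.2664 -0.0268] [0.813, -0.1097, 0.0064]
0.6 [0.2331 0.0838] [0.7928, 0.004, -0.0007]
```

View pics/w3.png

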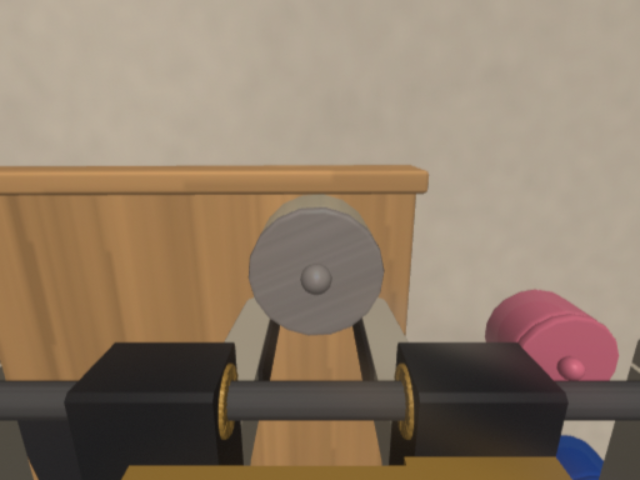

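The cellar at (316,270) is just short of the rim (row 180), and the force shows no contact yet. I creep on.

Emit:
play_rows(increments="0.5 0 0 0 0.25;1 0 0 0 0.25;1.5 0 0 0 0.25;2 0 0 0 0.25;2 0 0 0 0.25")

```text
t: 7.95
tool_pos: [0.6673, 0.0514, 0.0404]
orientation: [2.352, 2.08, 0.0]
force: [-1.2, -5.7, 5.7]
opening: 0.0351
gripper_force: 3.3
```

Emit:
play_rows(increments="0.5 0 0 0 0.25;1 0 0 0 0.25;1.5 0 0 0 0.25;2 0 0 0 0.25;2 0 0 0 0.25")

```text
t: 8.45
tool_pos: [0.6673, 0.0516, 0.0405]
orientation: [2.352, 2.079, -0.003]
force: [-2.7, -11.6, 6.6]
opening: 0.0348
gripper_force: 5.8
```

The force rose and motion stopped, so the cellar is against the rim. I back off and lift.

Emit:
play_rows(increments="-3 0 0 0 0.25;-10 0 0 0 0.25;-25 0 0 0 0.25;-40 0 0 0 0.25;-50 0 -30 0 0.25;-60 0 -80 0 0.25;-60 0 -130 0 0.25;-60 0 -160 0 0.25;-60 0 -160 0 0.25")

```text
t: 9.35
tool_pos: [0.6629, -0.0072, 0.2072]
orientation: [2.348, 2.075, 0.012]
force: [0.6, -1.1, 0.6]
opening: 0.0348
gripper_force: 0.0
```

```bash
python3 - <<'E'
from h import *
im=robot.read_camera("top");cv2.imwrite("pics/t2.png",im)
for n in("top","side"):
    if n=="side":robot.read_camera(n)
    for q in ("cellar","trivet","grinder","spoons"):
        for d in robot.landmark_of(n,q)[:3]: print(n,q,d["conf"],tr(d["centre"]))
go(-.085,-.004,.2,90);go(-.085,-.004,.2,-90)
print(robot.read_state()["q"])
E
```

```text
top cellar 0.55 [0.1017 0.1439]
top trivet 0.92 [-0.2424 -0.3044]
top trivet 0.6 [-0.0129 -0.0021]
top grinder 0.68 [ 0.0119 -0.3504]
top grinder 0.39 [0.1035 0.1413]
top grinder 0.18 [-0.2166  0.4909]
top spoons 0.86 [-0.0867 -0.1271]
side cellar 0.72 [ 0.2696 -0.021 ]
side cellar 0.54 [0.2338 0.0795]
side cellar 0.51 [0.1048 0.143 ]
side trivet 0.86 [-0.2426 -0.298 ]
side trivet 0.84 [-0.1346  0.3089]
side trivet 0.77 [-0.0102 -0.0027]
side grinder 0.95 [-0.0873  0.1228]
side spoons 0.58 [-0.0875 -0.1219]
go [ -63.6302 -186.2258   -1.1809] -90.28355504353158 tcp tray [0.1015 0.0587] 0.19849125685775823 yawT -0.28355504353155236 t 9.85 F [-0.1492 -0.1365  1.0068]
go [ -63.6302 -186.2258   -1.1809] 89.71644495646845 tcp tray [0.1015 0.0587] 0.19849125685775823 yawT -0.28355504353155236 t 9.85 F [-0.1492 -0.1365  1.0068]
[-0.0862  0.3003  1.3306  0.      1.5124  0.0358]
```

The cellar is resting at y≈143 mm in the tray frame. Next I go behind the trivet with the tool turned +90° (tool x = tray +x).

Emit:
play_rows(increments="-67 -186 -1 90 -0.3;-67 -186 -1 90 -0.3;-67 -186 -1 90 -0.3;-67 -186 -1 90 -0.3;-67 -186 -1 90 -0.3;-67 -186 -1 90 -0.3;-67 -186 -1 90 -0.3;-67 -186 -1 90 -0.3;-67 -186 -1 90 -0.3;-67 -186 -1 90 -0.3;-67 -186 -1 90 -0.3;-67 -186 -1 90 -0.3;-67 -186 -1 90 -0.3;-67 -186 -1 90 -0.3")

```text
t: 11.25
tool_pos: [0.4669, -0.0494, 0.2006]
orientation: [3.136, -0.189, 0.0]
force: [-0.8, 0.6, -0.1]
opening: 0.0603
gripper_force: 0.0
```

```bash
python3 - <<'E'
from h import *
go(-.085,-.008,.034,-90);print(robot.read_state()["opening"])
im=robot.read_camera("wrist");cv2.imwrite("pics/w4.png",cv2.resize(im,(640,480)))
E
```

```text
go [ -0.6767   0.673  166.617 ] -0.1797805005794828 tcp tray [-0.0843 -0.0073] 0.20061696362005077 yawT -90.17978050057948 t 11.25 F [-0.7517  0.6073 -0.0832]
0.060284253579487676
```

View pics/w4.png

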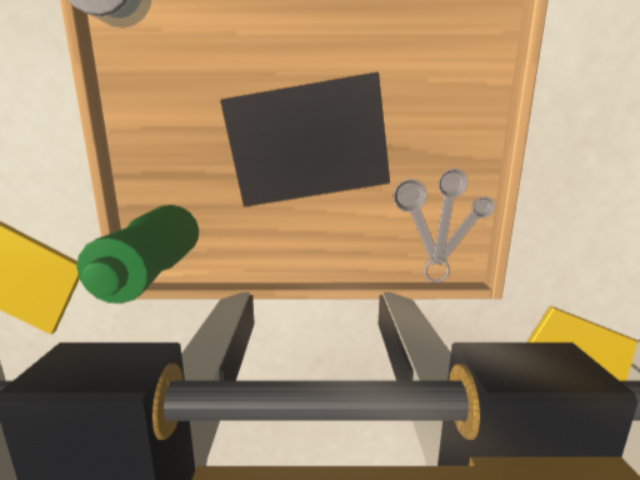

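The slate (corners (221,100), (379,73), (389,183), (244,206)) lies clear ahead. The spoon's edge at (395,195) and the grinder at (140,255) are clear of the finger columns. I descend behind the trivet to about 4 mm above the board.

Emit:
play_rows(increments="0 0 50 0 -0.3;0 0 100 0 -0.3;0 0 135 0 -0.3;0 0 150 0 -0.3;0 0 160 0 -0.3;0 0 166 0 -0.3;0 0 166 0 -0.3")

```text
t: 12.0
tool_pos: [0.4671, -0.0495, 0.0347]
orientation: [-3.136, 0.191, -0.0]
force: [-0.2, -0.0, 0.3]
opening: 0.0606
gripper_force: 0.0
```

```bash
python3 -c "
from h import *
go(.0825,-.008,.034,-90)"
```

```text
go [166.6195  -0.2086   0.736 ] -0.2773413325614058 tcp tray [-0.0841 -0.0074] 0.034718624567632 yawT -90.2773413325614 t 12.0 F [-0.2223 -0.0313  0.2653]
```

Emit:
play_rows(increments="4 0 0.5 0 -0.3;8 0 0.5 0 -0.3;11 0 0.5 0 -0.3;14 0 0.5 0 -0.3;17 0 0.5 0 -0.3;20 0 0.5 0 -0.3;24 0 0.5 0 -0.3;28 0 0.5 0 -0.3;33 0 0.5 0 -0.3;38 0 0.5 0 -0.3;43 0 0.5 0 -0.3;48 0 0.5 0 -0.3;53 0 0.5 0 -0.3;58 0 0.5 0 -0.3;63 0 0.5 0 -0.3;68 0 0.5 0 -0.3;73 0 0.5 0 -0.3;77 0 0.5 0 -0.3;80 0 0.5 0 -0.3;80 0 0.5 0 -0.3")

```text
t: 14.0
tool_pos: [0.547, -0.0593, 0.0343]
orientation: [3.136, -0.192, 0.001]
force: [-0.2, -0.4, -0.2]
opening: 0.0608
gripper_force: 0.0
```

```bash
python3 - <<'E'
from h import *
go(.0825,-.008,.034,-90)
im=robot.read_camera("wrist");cv2.imwrite("pics/w5.png",cv2.resize(im,(640,480)))
for d in robot.landmark_of("wrist","trivet_lead")[:3]: print(d["conf"],tr(d["centre"]),d["centre"])
E
```

```text
go [86.1221 -0.2492  0.3316] -0.29045462573867553 tcp tray [-0.0036 -0.0078] 0.0342549790624415 yawT -90.29045462573868 t 14.0 F [-0.1938 -0.356  -0.1908]
0.73 [ 0.0959 -0.0053] [0.6461, -0.0685, 0.0326]
```

View pics/w5.png

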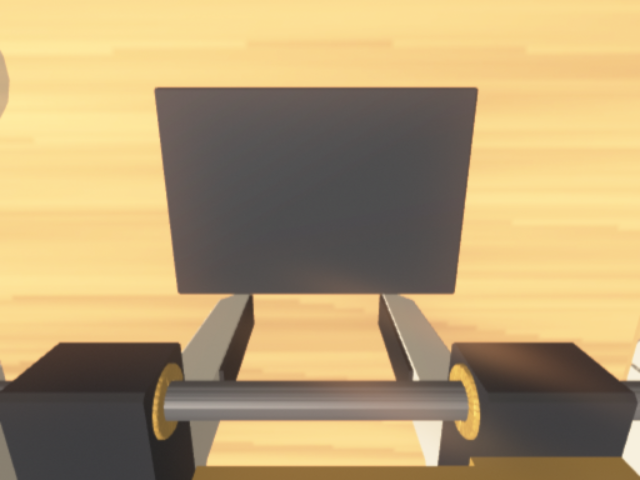

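The trivet at (156..477, 88..293) is squared against both fingertips. I push on 70 mm.

Emit:
play_rows(increments="3 0 0 -0.3 -0.3;8 0 0 -0.3 -0.3;13 0 0 -0.3 -0.3;18 0 0 -0.3 -0.3;23 0 0 -0.3 -0.3;28 0 0 -0.3 -0.3;33 0 0 -0.3 -0.3;38 0 0 -0.3 -0.3;43 0 0 -0.3 -0.3;48 0 0 -0.3 -0.3;53 0 0 -0.3 -0.3;58 0 0 -0.3 -0.3;62 0 0 -0.3 -0.3;66 0 0 -0.3 -0.3;69 0 0 -0.3 -0.3;72 0 0 -0.3 -0.3;72 0 0 -0.3 -0.3")

```text
t: 15.8
tool_pos: [0.6184, -0.0681, 0.0341]
orientation: [3.136, -0.183, 0.002]
force: [-0.8, -0.1, 0.3]
opening: 0.0606
gripper_force: 0.0
```

```bash
python3 - <<'E'
from h import *
go(.0825,-.008,.034,-90)
im=robot.read_camera("wrist");cv2.imwrite("pics/w6.png",cv2.resize(im,(800,600)))
for d in robot.landmark_of("wrist","trivet_lead")[:3]: print(d["conf"],tr(d["centre"]),d["centre"])
for d in robot.landmark_of("wrist","tray_edge")[:3]: print(d["conf"],tr(d["centre"]),d["centre"])
E
```

```text
go [14.1563 -0.141   0.1479] 0.013735594014633534 tcp tray [ 0.0683 -0.0081] 0.03413427570746498 yawT -89.98626440598537 t 15.8 F [-0.7995 -0.0941  0.3394]
0.92 [ 0.1668 -0.0067] [0.7164, -0.0781, 0.0331]
```

View pics/w6.png

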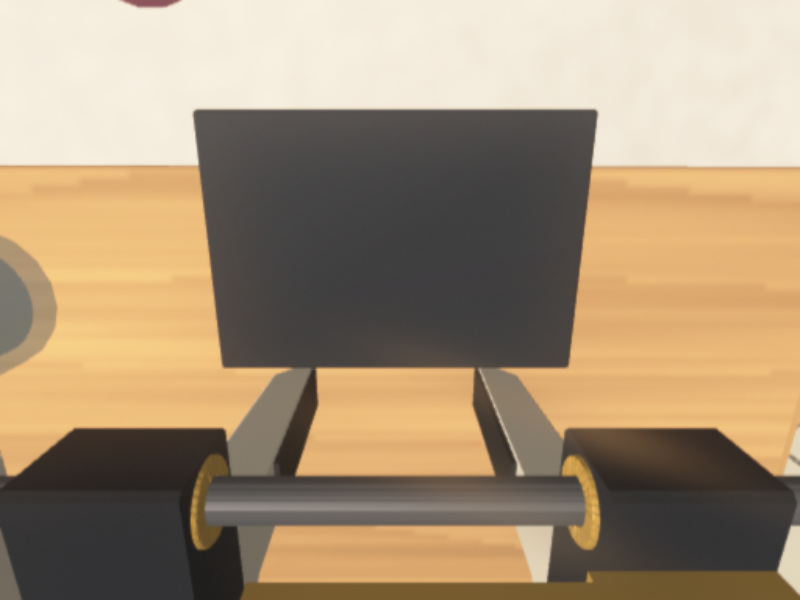

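The leading side is at row 110, the board's edge at row 165–167 and the rear side at row 367, parallel. I compute the overhang from these pixels.

```bash
python3 - <<'E'
from h import *
im=cv2.cvtColor(cv2.imread("pics/w6.png"),6).astype(float)
def edge(x0,x1,a,b):
    g=np.abs(np.diff(im[a:b,x0:x1].mean(1)));i=g.argmax();return a+i+.5+.5
k=1/1.5625
for c in (120,180,620,680): 
    e=edge(c-15,c+15,150,180);print("edge",c,e,tr(toz("wrist",[[c*k,e*k]],.03)[0]))
for c in (220,300,400,500,570):
    e=edge(c-12,c+12,95,125);print("lead",c,e,tr(toz("wrist",[[c*k,e*k]],.038)[0]))
for c in (400,):
    e=edge(c-20,c+20,350,380);print("rear",c,e,tr(toz("wrist",[[c*k,e*k]],.038)[0]))
E
```

```text
edge 120 166.0 [0.1485 0.0854]
edge 180 166.0 [0.1485 0.0647]
edge 620 166.0 [ 0.1485 -0.0871]
edge 680 166.0 [ 0.1485 -0.1078]
lead 220 109.0 [0.1659 0.0463]
lead 300 109.0 [0.1659 0.0208]
lead 400 109.0 [ 0.1659 -0.011 ]
lead 500 109.0 [ 0.1659 -0.0428]
lead 570 109.0 [ 0.1659 -0.0651]
rear 400 367.0 [ 0.0768 -0.0113]
```

The overhang is now 17.5 mm and parallel, so I push 12.5 mm more.

Emit:
play_rows(increments="3 0 0 0 -0.3;6 0 0 0 -0.3;9 0 0 0 -0.3;11 0 0 0 -0.3;12.5 0 0 0 -0.3;12.5 0 0 0 -0.3;12.5 0 0 0 -0.3")

```text
t: 16.65
tool_pos: [0.6305, -0.0695, 0.0341]
orientation: [3.136, -0.183, 0.001]
force: [0.0, -0.0, 1.0]
opening: 0.0605
gripper_force: 0.1
```

```bash
python3 - <<'E'
from h import *
go(.0825,-.008,.034,-90)
raw=robot.read_camera("wrist");im=cv2.cvtColor(cv2.resize(raw,(800,600)),6).astype(float)
cv2.imwrite("pics/w7.png",cv2.resize(raw,(800,600)))
def edge(x0,x1,a,b):
    g=np.abs(np.diff(im[a:b,x0:x1].mean(1)));i=g.argmax();return a+i+1
k=1/1.5625
for c in (140,170,640,680): 
    e=edge(c-15,c+15,170,235);print("edge",c,e,tr(toz("wrist",[[c*k,e*k]],.03)[0]))
for c in (220,300,400,500,570):
    e=edge(c-12,c+12,95,125);print("lead",c,e,tr(toz("wrist",[[c*k,e*k]],.038)[0]))
E
```

```text
go [ 2.016  -0.1476  0.1139] 0.008716662051085677 tcp tray [ 0.0805 -0.0081] 0.034112651611921035 yawT -89.9912833379489 t 16.65 F [ 0.0328 -0.0169  1.0129]
edge 140 200 [0.1495 0.0803]
edge 170 200 [0.1495 0.0698]
edge 640 200 [ 0.1495 -0.0957]
edge 680 201 [ 0.1491 -0.1099]
lead 220 109 [0.1783 0.0463]
lead 300 109 [0.1783 0.0208]
lead 400 109 [ 0.1783 -0.011 ]
lead 500 109 [ 0.1783 -0.0428]
lead 570 109 [ 0.1783 -0.0651]
```

The overhang is about 29.1 mm. I nudge 0.8 mm more, then back off and lift clear.

Emit:
play_rows(increments="0.4 0 0 0 -0.3;0.8 0 0 0 -0.3;0.8 0 0 0 -0.3;0.8 0 0 0 -0.3;-5 0 0 0 -0.3;-15 0 0 0 -0.3;-25 0 -5 0 -0.3;-30 0 -45 0 -0.3;-30 0 -90 0 -0.3;-30 0 -135 0 -0.3;-30 0 -166 0 -0.3;-30 0 -166 0 -0.3;-30 0 -166 0 -0.3")

```text
t: 18.0
tool_pos: [0.6011, -0.0661, 0.2012]
orientation: [3.136, -0.183, 0.005]
force: [-0.1, -0.5, -0.1]
opening: 0.0604
gripper_force: 0.0
```

```bash
python3 - <<'E'
from h import *
raw=robot.read_camera("wrist");cv2.imwrite("pics/w8.png",cv2.resize(raw,(800,600)))
robot.read_camera("side")
for n in("wrist","side"):
  for q in("cellar","trivet_lead","tray_edge","grinder","spoons"):
    for d in robot.landmark_of(n,q)[:3]: print(n,q,round(d["conf"],2),tr(d["centre"]))
E
```

```text
wrist cellar 0.88 [0.2314 0.0817]
wrist cellar 0.66 [0.1032 0.1463]
wrist trivet_lead 0.84 [ 0.1797 -0.0093]
wrist grinder 0.63 [-0.0839  0.1247]
side cellar 0.83 [0.1083 0.1449]
side cellar 0.68 [ 0.2692 -0.0213]
side cellar 0.54 [0.2299 0.0821]
side trivet_lead 0.78 [ 0.1828 -0.0087]
side trivet_lead 0.64 [-0.2062 -0.3129]
side trivet_lead 0.6 [-0.1746  0.331 ]
side tray_edge 0.56 [0.1455 0.0026]
side grinder 0.59 [-0.0897  0.1246]
side spoons 0.83 [-0.0885 -0.1203]
side spoons 0.52 [-0.0914  0.121 ]
```

View pics/w8.png

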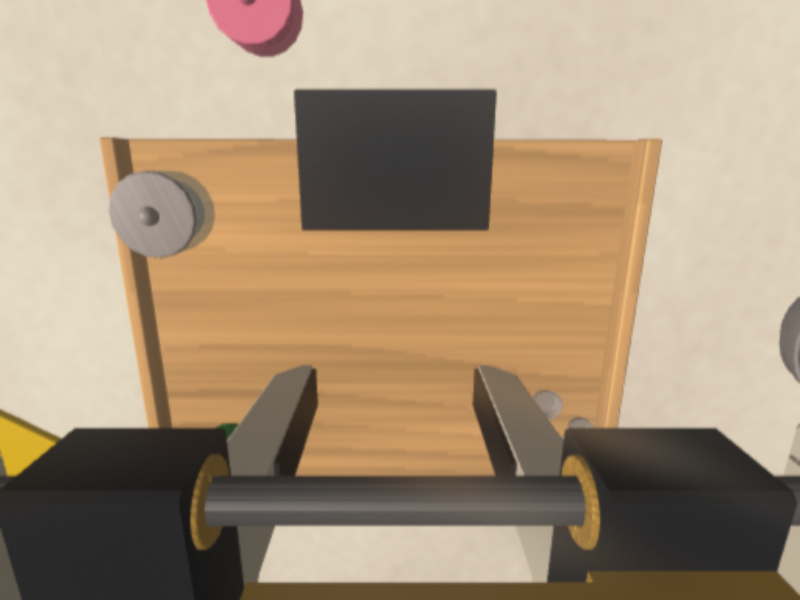

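The trivet's leading side (row 90) overhangs the board's edge (row 140) and is parallel to it. The cellar (155,214) is at the left rim, and the grinder and spoons haven't moved. One last number from these pixels, then I hand in if it's within tolerance.

```bash
python3 - <<'E'
from h import *
k=1/1.5625
f=lambda u,v,z:tr(toz("wrist",[[u*k,v*k]],z)[0])
e=(f(240,140,.03)+f(560,140,.03))/2;l=(f(300,89.5,.038)+f(490,90,.038))/2
print(e,l,l-e)
if abs((l-e)[0]-.030)<.003: print(robot.close_job())
E
```

```text
[ 0.1469 -0.0131] [ 0.1766 -0.0097] [0.0297 0.0034]
the job is handed in; nothing more can be done
None
```

The job is handed in: the cellar rests against the tray's left rim, and the trivet's leading side sticks out about 30 mm (measured 29.7 mm) past the open edge, parallel to it; the robot is clear of everything.

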